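# Candle the agate burnishing ball over the light pad

## Task

The agate ball used to burnish paintings must be checked for cracks against the light. First turn the light pad's dimmer lever until it lines up with the red pointer; then lift the tray with the loose ball by its handle, keep it level so that the ball never leaves its ring, and finish while holding the tray still and level, centred over the glowing pad with its underside about 10 cm above it, without setting it down or letting go. Do not touch the ball, leave the lever at its setting and leave everything else on the table where it stands.

Things in the scene. Friction and masses are not known exactly. Their poses are not given: they have to be found in the camera images.
- dimmer_knob (a point): Centre of the dimmer lever's upright black knob (18 mm across, from 48 to 90 mm above the table; this point at 72). The 12 mm wide aluminium arm (top at 54 mm) turns about an upright axis 70 mm from this point along the point's own +x; the frame turns with the lever. About 1 N moves it; it stays where left. It sits on a fixed grey console 140 x 200 x 40 mm high.
- dimmer (a joint): Angle of the dimmer lever, rad, from -1.25 to 1.25, growing counter-clockwise seen from above; 0 is the lever pointing straight at the console's front edge, the long edge towards the robot. The start is -1.0 to -0.2.
- pointer_tip (a point): Outer tip of the flat red preset pointer, 7 mm wide, that lies on the console's top (42 mm above the table) and turns about the same upright axis, 92 mm from this point along the point's own +x. It is only a mark: it cannot be felt or moved.
- pointer (a joint): Angle of the red pointer, rad, measured from the same zero and in the same sense as dimmer: the lever is in line with the pointer when both are equal. It is between 0.2 and 1.0 and stays fixed.
- tray_handle (a point): Centre of the dark wooden handle bar of the white tray, grasped from above: bar 14 mm thick (point x), 132 mm long (point y), 26 mm high, its centre 88 mm above the tray's underside, on an 8 mm thick upright at each end. Tray base 120 (x) x 136 (y) x 6 mm; 0.2 to 0.35 kg, balanced under the handle's centre. It starts standing on the table.
- tray_pocket (a point): Middle of the tray's ring pocket, straight under the handle's centre, 24 mm above the tray's underside; axes as tray_handle. The blue ring is 56 mm inside, stands 6 mm above the tray floor.
- ball_center (a point): Centre of the polished red agate ball, 36 mm across, 64 g, lying loose inside the ring; it can roll about 14 mm from the ring's middle. Its centre is 24 mm and its top 42 mm above the tray's underside; the handle bar's lower edge is at 75 mm.
- pad_top (a point): Centre of the upper face of the fixed light pad, a black-framed glowing white panel 240 (x) x 180 (y) mm, 12 mm thick, lying on the table; z up.
- ink_plate: Bystander, loose: white ceramic plate of dried ink, 170 mm across, 14 mm high; origin at the centre of its underside.
- ink_bottle: Bystander, loose: small black ink jar, 44 mm across, 75 mm high; origin at the centre of its underside.
- brush_rest: Bystander, loose: blue ceramic brush rest, 30 x 90 mm, 25 mm high; origin at the centre of its underside.
- colour_dish: Bystander, loose: small white dish, 64 mm across, 22 mm high; origin at the centre of its underside.

How it is judged:
By the outcome, as a careful person would: the job done as asked, in the order asked, and still so for the second after the job is handed in, while the arm keeps its last pose, push and grip.
It also fails if it takes over 61 s, if anything falls off the work surface, if the arm or the gripper's body presses on something with over 40 N, if the wrist force passes 120 N, or if a joint passes its speed limit or range.

## Robot

A 7-joint arm with a two-finger parallel gripper is mounted at the origin on the work surface. World frame = base frame: x ahead of the robot, y to its left, z up, the work surface at z = 0. Lengths are in mm, angles in rad, forces in N, time in s.
With the tool pointing down it reaches from about 400 to 875 mm from the base axis. Payload 4.4 kg.
Tool frame: the origin (TCP) lies at the very end of the fingers, on their centre line; the grasp point (between the pads) lies 19 mm behind it; x points along the fingers, y is the direction in which the jaws open and shut, and the axes are right-handed (so a half turn about x gives the same grasp; the last joint's range is limited). The gripper opens to 85 mm and grips with 20 to 120 N. Pads are 22 mm wide; open, the fingers measure 114 mm over their backs; the gripper's body (76 mm by 85 mm) begins 54 mm behind the grasp point. The pads swing forward as they close: fully open they stand 13 mm farther back than shut.
Start: joints at [-1.286, 0.628, 0.038, 1.517, -0.027, 0.996, -0.02], TCP at [223.349, 610.437, 231.313] pointing down, gripper open.
Joint ranges: [-3.06, 3.06], [-0.37, 2.12], [-1.25, 1.32], [0.18, 2.47], [-1.1, 4.24], [0.23, 1.98], [-2.94, 2.94]. Speed limits (rad/s): [2.57, 2.57, 3.14, 3.14, 3.14, 3.14, 3.14].

## Interface

Orientations are given as a unit quaternion [x, y, z, w].
In Python, from station import env gives the robot as it stands.
- The arm moves only by the tool drive_tool, never from a script. Its argument "deltas" is a list of rows, each an object with "dr": the turn, a rotation vector about the tool's x, y, z in degrees, a list of three; "dp": the shift along the tool's x, y, z in mm, a list of three; "hand": the finger opening in mm, from 0 to 85.4. In form: [{"dr": [rx, ry, rz], "dp": [tx, ty, tz], "hand": hand}, ...]. A call has 1 to 10 rows; each row is the pose to reach, as a shift and turn from the pose commanded when the call began, along the tool's axes at that moment; what a row does not reach only later rows make up. A row lasts 1/10 s, in which the tool goes at most 50 mm and 8.59 degrees, less where a joint would pass 70% of its speed; a pose out of reach is approached as far as the arm can. A call with a gripper value outside its range is refused whole. The fingers move at their own pace and stop on an object; the grip force is fixed at half the most. Time passes only in rows, so rows that repeat a pose let the fingers close. It gives the time, the measured TCP pose, the force and the opening at its end, in the units of the state.
- env.read_state(): the state, without advancing time (a new reading comes with each control period).
- env.camera(name): name is "scene" or "side" or "wrist"; returns (picture, depth): 420x560x3 uint8, red, green, blue; 420x560 float32, mm along the optical axis (not along the pixel's ray), 0 where there is no reading.
- env.camera_info(name): a dict with "fx", "fy", "cx", "cy" (pixels), "eye" and "orientation" of the camera in the world. Camera axes: x right, y down, z forward; pixel columns grow to the right and rows downward; lengths in mm; the calibration is good to about 2 mm. A picture is of the moment at which its call begins: read the wrist's pose just before it. camera_info takes no time and is no camera call; for the wrist camera it gives the pose at the moment of the call.
- env.close_job(): hands the job in, once; it reports no verdict.
Trained networks look in the newest picture that a camera, given by its name, has taken for a name from the list of things; names that differ only in an ending like _2 or _b are one class to them, and where a whole thing is asked for, a point or a joint stands for the part that bears it (a point fixed in the world has none). Each returns a list of dicts, best first, with "conf" (0 to 1); they miss things now and then, are a little off and sometimes report something else, mostly with a low value. They report only what shows in the picture. A call takes as long as a camera call.
- env.silhouettes(query, camera): "mask" (420x560 bool, what is visible of it) and "location" ([row, column] as shares, 0 to 1, of the picture: columns of its width, rows of its height, amid what is visible of it).
- env.mark_of(query, camera): "location" ([row, column] as shares, 0 to 1, of the picture: columns of its width, rows of its height: a listed point, or the origin of a listed thing).
The state is a dict: "time": time; "qpos": joint angles; "joint_velocities": joint speeds; "tau": joint torques, N m; "eef_pos": TCP position; "tool_rot": TCP orientation; "force": force on the tool from outside, world axes, zero at the start; "moment": the same for the moment, N m; "width": finger opening in mm.
Only numpy, scipy, OpenCV 4.12 (cv2) and the standard library are available. Lean on these libraries where they do the work, as an engineer would, in place of code of your own. Each camera call takes 0.05 s, during which the arm holds its last target. There are 200 camera calls.

## Working session

There is one attempt and no reset: what is moved stays moved. The work goes in short steps, Python scripts to look and compute and a tool call to move; the robot and the scene stay as the last step left them, time stands still between calls to the robot, and variables do not carry over. Pictures are saved under pics/ and viewed, about 8 in all and at most 12, crops included, and the job is handed in when it is done.

Besides the shell and the picture viewer there is one more tool, called after "Call:" as a command line: name --argument value ..., lists and objects as JSON in quotes. drive_tool: Moves the arm, as the interface text tells. Its arguments: {"type":"object","properties":{"deltas":{"type":"array"}},"required":["deltas"]}

```bash
mkdir -p pics; cat > h.py <<'E'
import numpy as np, cv2, sys
from scipy.spatial.transform import Rotation as R
from station import env
np.set_printoptions(precision=3,suppress=True)
def ray(info,u,v):
    d=np.array([(u-info['cx'])/info['fx'],(v-info['cy'])/info['fy'],1.0])
    return np.array(info['eye'],float), R.from_quat(info['orientation']).as_matrix()@d
def atz(info,u,v,z):
    e,d=ray(info,u,v); return e+d*(z-e[2])/d[2]
def save(name,img): cv2.imwrite('pics/'+name,cv2.cvtColor(img,cv2.COLOR_RGB2BGR))
Z=dict(dimmer_knob=72,pointer_tip=42,tray_handle=88,ball_center=24,pad_top=12,ink_plate=0,ink_bottle=0,brush_rest=0,colour_dish=0)
def marks(cam,names=Z):
    i=env.camera_info(cam)
    for n in names:
        for m in env.mark_of(n,cam)[:2]:
            r,c=m['location']; print(cam,n,round(m['conf'],2),'px',int(c*560),int(r*420),atz(i,c*560,r*420,Z[n]))
E
cat > a.py <<'E'
from h import *
print(env.camera_info('scene'))
for c in ('scene','side'):
    im,d=env.camera(c); save(c+'1.png',im); np.save(c+'_d.npy',d)
    print(env.camera_info(c)['eye'])
    marks(c)
s=env.read_state(); print(s)
E
python3 a.py
```

```text
{'fx': 385.3440126374249, 'fy': 385.3440126374249, 'cx': 274.5815101783027, 'cy': 210.05047684421794, 'eye': array([ 807.659, -427.739,  675.565]), 'orientation': array([ 0.913,  0.23 , -0.089, -0.327])}
[ 807.659 -427.739  675.565]
scene dimmer_knob 0.77 px 295 109 [449.182 329.653  72.   ]
scene pointer_tip 0.37 px 261 131 [397.525 241.499  42.   ]
scene tray_handle 0.69 px 149 306 [ 486.829 -281.543   88.   ]
scene pad_top 0.9 px 279 229 [574.689   6.523  12.   ]
scene pad_top 0.42 px 211 391 [ 629.447 -330.136   12.   ]
scene ink_plate 0.84 px 378 193 [726.154 216.39    0.   ]
scene ink_bottle 0.67 px 264 323 [ 646.926 -186.007    0.   ]
scene brush_rest 0.88 px 212 390 [ 627.466 -326.456    0.   ]
scene colour_dish 0.86 px 360 148 [631.638 347.799   0.   ]
scene colour_dish 0.64 px 278 226 [564.695  21.828   0.   ]
[ 429.196 -878.514  567.756]
side dimmer_knob 0.8 px 222 164 [440.839 332.704  72.   ]
side pointer_tip 0.48 px 207 194 [401.027 226.145  42.   ]
side tray_handle 0.58 px 274 316 [ 496.225 -292.022   88.   ]
side ball_center 0.84 px 274 355 [ 494.626 -302.648   24.   ]
side pad_top 0.96 px 289 249 [563.123   6.211  12.   ]
side ink_plate 0.78 px 342 205 [721.591 209.508   0.   ]
side ink_bottle 0.62 px 351 310 [ 643.002 -185.345    0.   ]
side brush_rest 0.91 px 363 374 [ 623.515 -334.179    0.   ]
side brush_rest 0.59 px 354 313 [ 646.754 -193.543    0.   ]
side colour_dish 0.56 px 300 186 [638.091 332.916   0.   ]
{'time': 1.0, 'qpos': array([-1.286,  0.628,  0.038,  1.517, -0.027,  0.996, -0.02 ]), 'joint_velocities': array([-0.001, -0.002,  0.001, -0.002, -0.001,  0.002, -0.   ]), 'tau': array([ -0.   , -56.327,   1.226, -19.378,   0.011,   0.002,  -0.   ]), 'eef_pos': array([223.332, 610.448, 231.315]), 'tool_rot': array([ 0.123,  0.696, -0.123,  0.696]), 'force': array([ 0.539, -0.696,  0.174]), 'moment': array([-0.027, -0.02 , -0.005]), 'width': 85.55439043605242}
```

```bash
python3 - <<'E'
import cv2,numpy as np
a=cv2.imread('pics/scene1.png');b=cv2.imread('pics/side1.png')
c=np.zeros((580,800,3),np.uint8)
c[:300,:400]=cv2.resize(a,(400,300));c[:300,400:]=cv2.resize(b,(400,300))
# crops: console (scene), tray (side)
c[300:,:400]=cv2.resize(a[80:178,210:350],(400,280),interpolation=2);c[300:,400:]=cv2.resize(b[280:385,200:350],(400,280),interpolation=2)
cv2.imwrite('pics/m1.png',c)
E
```

```text
(no output)
```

View pics/m1.png

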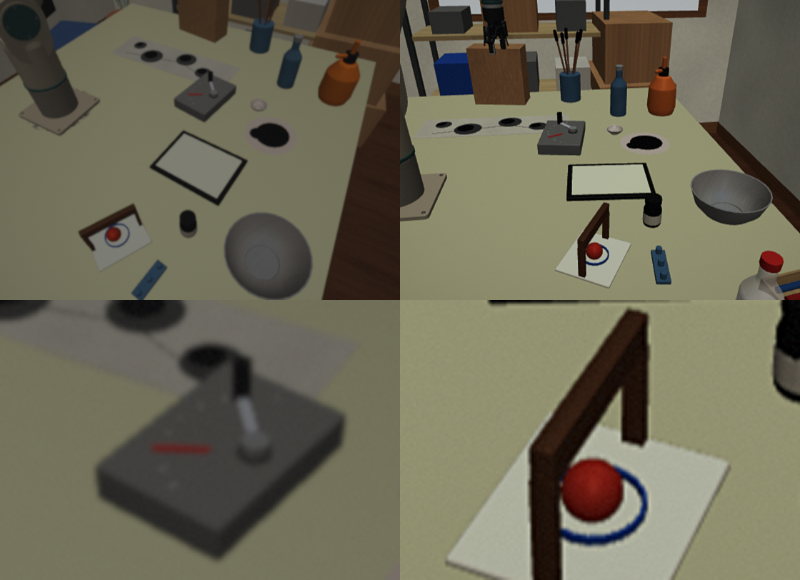

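```bash
cat >> h.py <<'E'
def delta(target):
    s=env.read_state(); M=R.from_quat(s['tool_rot']).as_matrix()
    return M.T@(np.array(target)-s['eef_pos'])
E
python3 - <<'E'
from h import *
i=env.camera_info('scene')
for n,u,v,z in [('pivot',299,131,50),('ptr_out',262.5,132,42),('ptr_in',284,132.5,42),('knobtop',294.5,104,90)]: print(n,atz(i,u,v,z))
print(R.from_quat(env.read_state()['tool_rot']).as_matrix())
w=env.camera_info('wrist'); print(w['eye'],R.from_quat(w['orientation']).as_matrix()[:,2],w['fx'])
print(delta([430,270,260]))
E
```

```text
pivot [485.373 280.318  50.   ]
ptr_out [400.244 242.384  42.   ]
ptr_in [449.957 266.202  42.   ]
knobtop [448.386 326.206  90.   ]
[[-0.     0.344  0.939]
 [ 0.     0.939 -0.344]
 [-1.     0.    -0.   ]]
[162.548 633.056 372.959] [ 0.244 -0.088 -0.966] 293.02243050578284
[ -28.7   -248.709  311.062]
```

Call:
drive_tool --deltas '[{"dr": [0,0,0],"dp": [4,-40,50],"hand": 40},{"dr": [0,0,0],"dp": [30,-227,282],"hand": 40},{"dr": [0,0,0],"dp": [30,-227,282],"hand": 40},{"dr": [0,0,0],"dp": [30,-227,282],"hand": 40},{"dr": [0,0,0],"dp": [30,-227,282],"hand": 40},{"dr": [0,0,0],"dp": [30,-227,282],"hand": 40},{"dr": [0,0,0],"dp": [30,-227,282],"hand": 40},{"dr": [0,0,0],"dp": [30,-227,282],"hand": 40},{"dr": [0,0,0],"dp": [30,-227,282],"hand": 40},{"dr": [0,0,0],"dp": [30,-227,282],"hand": 40}]'

```text
time: 2.0
eef_pos: [409.7, 301.8, 201.5]
tool_rot: [0.124, 0.696, -0.123, 0.696]
force: [-1.6, 0.5, -0.1]
width: 39.7
```

```bash
cat > b.py <<'E'
from h import *
tag=sys.argv[1]
s=env.read_state(); print(s['time'],s['eef_pos'],s['force'],s['width'])
im,d=env.camera('wrist'); i=env.camera_info('wrist'); save(tag+'.png',im); np.save(tag+'_d.npy',d)
np.save(tag+'_i.npy',i,allow_pickle=True)
marks('wrist',['dimmer_knob','pointer_tip'])
# red pointer pixels -> plane z=42, fit line
hsv=cv2.cvtColor(im,cv2.COLOR_RGB2HSV)
m=((hsv[...,0]<8)|(hsv[...,0]>172))&(hsv[...,1]>130)&(hsv[...,2]>50)
v,u=np.nonzero(m); P=np.array([atz(i,a,b,42)[:2] for a,b in zip(u,v)]) if len(u) else np.zeros((0,2))
print('red',len(u),(u.min(),u.max(),v.min(),v.max()) if len(u) else '')
if len(u):
    vx,vy,x,y=cv2.fitLine(P.astype(np.float32),cv2.DIST_HUBER,0,.01,.01).ravel()
    t=(P-[x,y])@[vx,vy]; print('line',x,y,'dir',np.degrees(np.arctan2(vy,vx)),'ends',[x,y]+t.min()*np.array([vx,vy]),[x,y]+t.max()*np.array([vx,vy]))
E
python3 b.py w1
```

```text
2.0 [409.662 301.848 201.488] [-1.592  0.455 -0.089] 39.66045444708627
wrist dimmer_knob 0.92 px 327 212 [440.345 342.477  72.   ]
wrist pointer_tip 0.66 px 224 197 [397.719 247.608  42.   ]
red 303 (np.int64(222), np.int64(260), np.int64(198), np.int64(234))
line 423.18588 256.3084 dir 24.854506 ends [400.402 245.754] [446.932 267.308]
```

View pics/w1.png

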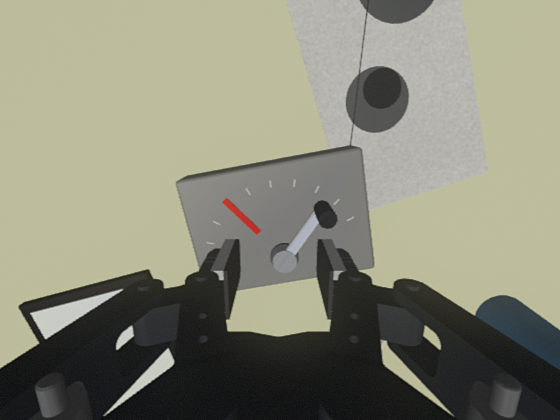

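```bash
python3 - <<'E'
from h import *
i=np.load('w1_i.npy',allow_pickle=True).item()
for n,u,v,z in [('boss54',285,259,54),('boss50',285,261,50),('ktop',322.5,208,90),('armA',294,246,54),('armB',314,220,54)]: print(n,atz(i,u,v,z))
tip=np.array([400.4,245.75]);a=np.radians(24.85);piv=tip+92*np.array([np.cos(a),np.sin(a)]);print(piv)
d=np.load('w1_d.npy');print(d[208,322],d[261,285],d[120,250])
E
```

```text
boss54 [481.176 285.295  54.   ]
boss50 [485.255 283.951  50.   ]
ktop [429.167 338.573  90.   ]
armA [470.273 299.324  54.   ]
armB [449.959 328.323  54.   ]
[483.882 284.412]
275.8376 315.6562 329.69928
```

Call:
drive_tool --deltas '[{"dr": [8,0,0],"dp": [20,15,5],"hand": 60},{"dr": [16,0,0],"dp": [45,35,12],"hand": 60},{"dr": [24,0,0],"dp": [70,48.5,17],"hand": 60},{"dr": [32,0,0],"dp": [86,48.5,17],"hand": 60},{"dr": [34,0,0],"dp": [86,48.5,17],"hand": 60},{"dr": [34,0,0],"dp": [105,48.5,17],"hand": 60},{"dr": [34,0,0],"dp": [125,48.5,17],"hand": 60},{"dr": [34,0,0],"dp": [139,48.5,17],"hand": 60},{"dr": [34,0,0],"dp": [139,48.5,17],"hand": 40},{"dr": [34,0,0],"dp": [139,48.5,17],"hand": 30}]'

```text
time: 3.15
eef_pos: [442.9, 340.4, 62.9]
tool_rot: [0.321, 0.63, -0.321, 0.63]
force: [0.4, 0.1, -0.3]
width: 31.8
```

```bash
python3 b.py w2
```

```text
3.15 [442.887 340.445  62.858] [ 0.426  0.052 -0.262] 31.83702582777958
wrist dimmer_knob 0.71 px 276 261 [442.747 340.836  72.   ]
red 0
```

View pics/w2.png

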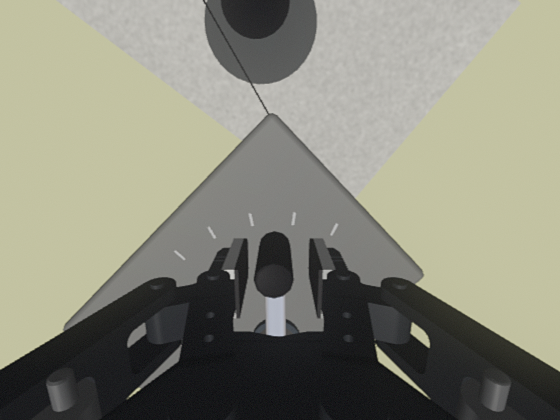

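Call:
drive_tool --deltas '[{"dr": [0,0,0],"dp": [0,0,0],"hand": 19},{"dr": [0,0,0],"dp": [0,0,0],"hand": 19},{"dr": [0,0,0],"dp": [0,0,0],"hand": 19},{"dr": [-8,0,0],"dp": [0,-9.7,0.7],"hand": 19},{"dr": [-16,0,0],"dp": [0,-19.3,2.7],"hand": 19},{"dr": [-24,0,0],"dp": [0,-28.5,6.1],"hand": 19},{"dr": [-32,0,0],"dp": [0,-37.1,10.6],"hand": 19},{"dr": [-40,0,0],"dp": [0,-45,16.4],"hand": 19},{"dr": [-48,0,0],"dp": [0,-52,23.2],"hand": 19},{"dr": [-48,0,0],"dp": [0,-52,23.2],"hand": 19}]'

```text
time: 4.3
eef_pos: [414.1, 289.5, 62.4]
tool_rot: [0.038, 0.706, -0.038, 0.706]
force: [0.2, 0.4, -0.3]
width: 18.8
```

Call:
drive_tool --deltas '[{"dr": [-8,0,0],"dp": [0,-9.7,0.7],"hand": 19},{"dr": [-16,0,0],"dp": [0,-19.3,2.7],"hand": 19},{"dr": [-24,0,0],"dp": [0,-28.5,6.1],"hand": 19},{"dr": [-28,0,0],"dp": [0,-32.9,8.2],"hand": 19},{"dr": [-30,0,0],"dp": [0,-35,9.4],"hand": 19},{"dr": [-30,0,0],"dp": [0,-35,9.4],"hand": 19}]'

```text
time: 4.9
eef_pos: [420.3, 255.0, 62.3]
tool_rot: [-0.145, 0.692, 0.145, 0.692]
force: [1.0, -0.7, 0.5]
width: 19.1
```

```bash
python3 b.py w3
```

```text
4.9 [420.253 255.018  62.282] [ 1.022 -0.685  0.516] 19.112074242029635
wrist pointer_tip 0.56 px 272 200 [399.766 242.898  42.   ]
red 305 (np.int64(270), np.int64(281), np.int64(202), np.int64(229))
line 407.35724 248.20662 dir 23.577568 ends [400.055 245.02 ] [415.046 251.562]
```

View pics/w3.png

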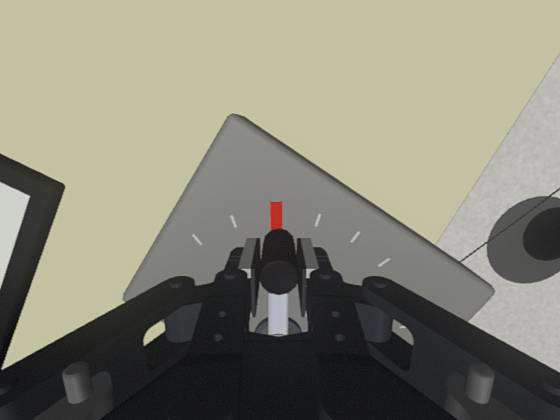

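Call:
drive_tool --deltas '[{"dr": [0,0,0],"dp": [0,0,0],"hand": 45},{"dr": [0,0,0],"dp": [0,0,0],"hand": 45},{"dr": [0,0,0],"dp": [-10,0,0],"hand": 50},{"dr": [0,0,0],"dp": [-40,0,0],"hand": 80},{"dr": [0,0,0],"dp": [-80,0,-20],"hand": 80},{"dr": [0,0,0],"dp": [-120,0,-40],"hand": 80},{"dr": [0,0,0],"dp": [-120,0,-40],"hand": 80},{"dr": [0,0,0],"dp": [-120,0,-40],"hand": 80}]'

```text
time: 5.85
eef_pos: [383.9, 239.0, 183.8]
tool_rot: [-0.146, 0.691, 0.147, 0.693]
force: [-0.5, -0.1, -0.5]
width: 80.1
```

```bash
python3 b.py w4; python3 - <<'E'
import cv2
a=cv2.imread('pics/w4.png'); cv2.imwrite('pics/w4c.png',cv2.resize(a[140:340,150:410],(780,600),interpolation=cv2.INTER_CUBIC))
E
```

```text
5.85 [383.889 238.994 183.841] [-0.451 -0.085 -0.451] 80.10890626359631
wrist dimmer_knob 0.86 px 277 240 [418.383 253.524  72.   ]
wrist pointer_tip 0.52 px 276 209 [399.965 244.295  42.   ]
red 106 (np.int64(274), np.int64(280), np.int64(210), np.int64(225))
line 406.7816 247.82494 dir 23.773838 ends [399.966 244.823] [414.523 251.235]
```

View pics/w4c.png

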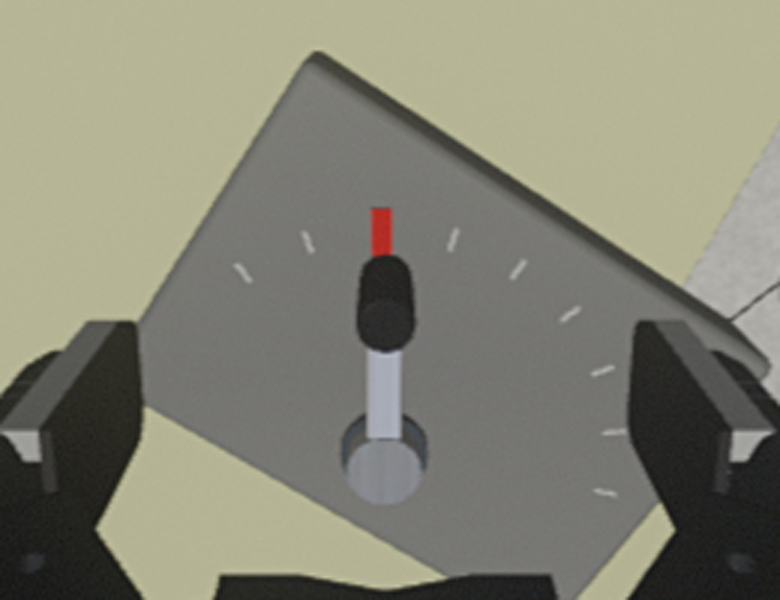

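```bash
python3 - <<'E'
from h import *
i=np.load('w4_i.npy',allow_pickle=True).item()
im=cv2.imread('pics/w4.png').astype(int); g=im.sum(2)
def row(v,f):
    u=np.arange(262,294); w=f(im[v,262:294]); return (u*w).sum()/w.sum()
A=[];
for v in range(261,283):
    w=(g[v,262:294]-400).clip(0); A.append(((np.arange(262,294)*w).sum()/w.sum(),v))
A=np.array(A);print(A[::5])
PA=np.array([atz(i,u,v,54)[:2] for u,v in A])
B=[]
for v in range(211,224):
    w=(im[v,262:294,2]-im[v,262:294,1]-30).clip(0); B.append(((np.arange(262,294)*w).sum()/w.sum(),v))
PB=np.array([atz(i,u,v,42)[:2] for u,v in B])
for P in (PA,PB):
    vx,vy,x,y=cv2.fitLine(P.astype(np.float32),cv2.DIST_HUBER,0,.01,.01).ravel(); print(np.degrees(np.arctan2(vy,vx)),x,y, 'at x=484: y',y+(484-x)*vy/vx)
# angle of pointer from arm axis extension
c=PA.mean(0); print('pivot from tip+92', PB[0]); 
print('line armmean->ptrmean',np.degrees(np.arctan2(*(c-PB.mean(0))[::-1])))
im2=cv2.imread('pics/w4.png');print([ (g[v,262:294]).tolist() for v in (268,)])
E
```

```text
[[277.741 261.   ]
 [277.688 266.   ]
 [277.605 271.   ]
 [277.558 276.   ]
 [277.633 281.   ]]
23.620108 456.8794 270.6734 at x=484: y 282.53345
23.839188 406.61893 247.50385 at x=484: y 281.6962
pivot from tip+92 [401.029 245.018]
line armmean->ptrmean 24.75105961196727
[[345, 346, 345, 350, 342, 348, 349, 350, 338, 344, 429, 496, 509, 522, 526, 524, 520, 518, 524, 533, 515, 425, 341, 341, 348, 346, 347, 344, 347, 349, 345, 344]]
```

```bash
python3 - <<'E'
from h import *
i=env.camera_info('side')
a=atz(i,254.4,336,101);b=atz(i,288,287.5,101);print(a,b,(a+b)/2,np.degrees(np.arctan2(*(b-a)[1::-1])),np.linalg.norm(b-a))
s=env.read_state();M=R.from_quat(s['tool_rot']).as_matrix();print(M,s['qpos'])
print(delta([480,20,240]),delta([480,-250,240]))
E
```

```text
[ 463.525 -344.536  101.   ] [ 523.334 -241.881  101.   ] [ 493.429 -293.209  101.   ] 59.77417444260464 118.8068585430814
[[-0.001 -0.405  0.914]
 [-0.001  0.914  0.405]
 [-1.    -0.    -0.001]] [-0.391  0.442 -0.314  2.097  0.224  0.635  1.13 ]
[ -58.299 -238.983   -0.132] [ -58.128 -485.872 -109.428]
```

Call:
drive_tool --deltas '[{"dr": [8,0,0],"dp": [-20,-15,0],"hand": 80},{"dr": [16,0,0],"dp": [-46,-45,0],"hand": 80},{"dr": [24,0,0],"dp": [-46,-80,0],"hand": 80},{"dr": [32,0,0],"dp": [-46,-115,-2],"hand": 80},{"dr": [40,0,0],"dp": [-46,-150,-4],"hand": 80},{"dr": [48,0,0],"dp": [-46,-185,-6],"hand": 80},{"dr": [56,0,0],"dp": [-46,-220,-9],"hand": 80},{"dr": [64,0,0],"dp": [-46,-255,-12],"hand": 80},{"dr": [72,0,0],"dp": [-46,-290,-15],"hand": 80},{"dr": [80,0,0],"dp": [-46,-298,-16],"hand": 80}]'

```text
time: 7.0
eef_pos: [490.2, -44.9, 227.0]
tool_rot: [0.335, 0.622, -0.337, 0.622]
force: [0.2, -0.3, 0.2]
width: 79.8
```

```bash
python3 - <<'E'
from h import *
s=env.read_state();print(s['eef_pos'],s['qpos'],R.from_quat(s['tool_rot']).as_matrix())
print(delta([515,-245,230]))
E
```

```text
[490.215 -44.916 227.035] [-0.032  0.412  0.089  1.953 -0.047  0.779  0.663] [[-0.001  0.836  0.548]
 [-0.003  0.548 -0.836]
 [-1.    -0.003  0.001]]
[ -2.456 -88.937 180.944]
```

Call:
drive_tool --deltas '[{"dr": [8,0,0],"dp": [0,-13,27],"hand": 80},{"dr": [16,0,0],"dp": [0,-27,54],"hand": 80},{"dr": [24,0,0],"dp": [0,-40,81],"hand": 80},{"dr": [32,0,0],"dp": [0,-53,108],"hand": 80},{"dr": [40,0,0],"dp": [0,-66,135],"hand": 80},{"dr": [48,0,0],"dp": [0,-79,160],"hand": 80},{"dr": [56,0,0],"dp": [0,-89,180],"hand": 80},{"dr": [63,0,0],"dp": [0,-89,180],"hand": 80},{"dr": [63,0,0],"dp": [0,-89,180],"hand": 80},{"dr": [63,0,0],"dp": [0,-89,180],"hand": 80}]'

```text
time: 8.0
eef_pos: [515.8, -238.4, 227.0]
tool_rot: [-0.608, -0.36, 0.609, -0.359]
force: [0.4, 0.4, -0.0]
width: 80.0
```

```bash
python3 - <<'E'
from h import *
s=env.read_state();print(s['eef_pos'],s['qpos'],R.from_quat(s['tool_rot']).as_matrix())
im,d=env.camera('wrist');i=env.camera_info('wrist');save('w5.png',im);np.save('w5_d.npy',d);np.save('w5_i.npy',i,allow_pickle=True)
marks('wrist',['tray_handle','ball_center'])
for m in env.silhouettes('tray_handle','wrist')[:1]: print(m['conf'],m['mask'].sum())
# handle points: depth-> world, 94<z<110
v,u=np.nonzero(d>0); D=d[v,u]
c=np.c_[(u-i['cx'])/i['fx']*D,(v-i['cy'])/i['fy']*D,D]
W=c@R.from_quat(i['orientation']).as_matrix().T+i['eye']
k=(W[:,2]>93)&(W[:,2]<112)&(np.hypot(W[:,0]-490,W[:,1]+287)<110)
(cx,cy),(w,h),a=r=cv2.minAreaRect(W[k,:2].astype(np.float32)); print(k.sum(),r,cv2.boxPoints(r),np.median(W[k,2]))
vx,vy,x,y=cv2.fitLine(W[k,:2].astype(np.float32),cv2.DIST_HUBER,0,.01,.01).ravel();print(np.degrees(np.arctan2(vy,vx)),x,y)
E
```

```text
[ 515.792 -238.399  227.034] [ 0.127  0.544  0.395  1.761 -0.258  0.891  0.131] [[-0.002  0.876 -0.483]
 [ 0.001 -0.483 -0.876]
 [-1.    -0.002  0.001]]
wrist ball_center 0.57 px 279 226 [ 490.54  -287.407   24.   ]
0.63 9634
1750 ((495.1723327636719, -283.9359130859375), (131.3553466796875, 14.031242370605469), 59.832672119140625) [[ 456.102 -337.193]
 [ 468.233 -344.244]
 [ 534.243 -230.679]
 [ 522.112 -223.628]] 100.0924117122
59.830692 497.3901 -279.95657
```

View pics/w5.png

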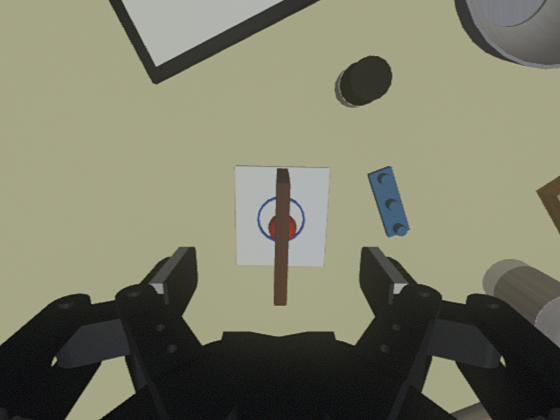

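Call:
drive_tool --deltas '[{"dr": [1.3,0,0],"dp": [20,2,25],"hand": 80},{"dr": [1.3,0,0],"dp": [55,4,50],"hand": 70},{"dr": [1.3,0,0],"dp": [95,4,50],"hand": 60},{"dr": [1.3,0,0],"dp": [95,4,50],"hand": 60},{"dr": [1.3,0,0],"dp": [95,4,50],"hand": 60}]'

```text
time: 8.7
eef_pos: [495.3, -284.3, 133.5]
tool_rot: [-0.613, -0.352, 0.613, -0.351]
force: [0.5, -0.6, 0.6]
width: 60.0
```

```bash
python3 - <<'E'
from h import *
print(delta([495.2,-283.9,69])); M=R.from_quat(env.read_state()['tool_rot']).as_matrix();print(M)
E
```

```text
[64.507 -0.228 -0.235]
[[-0.001  0.863 -0.505]
 [ 0.001 -0.505 -0.863]
 [-1.    -0.001 -0.   ]]
```

Call:
drive_tool --deltas '[{"dr": [0,0,0],"dp": [25,0,0],"hand": 60},{"dr": [0,0,0],"dp": [45,0,0],"hand": 60},{"dr": [0,0,0],"dp": [60,0,0],"hand": 50},{"dr": [0,0,0],"dp": [64.5,0,0],"hand": 40},{"dr": [0,0,0],"dp": [64.5,0,0],"hand": 30},{"dr": [0,0,0],"dp": [64.5,0,0],"hand": 23},{"dr": [0,0,0],"dp": [64.5,0,0],"hand": 19},{"dr": [0,0,0],"dp": [64.5,0,0],"hand": 16},{"dr": [0,0,0],"dp": [64.5,0,0],"hand": 14},{"dr": [0,0,0],"dp": [64.5,0,0],"hand": 12}]'

```text
time: 9.7
eef_pos: [495.1, -284.7, 69.3]
tool_rot: [0.614, 0.352, -0.614, 0.351]
force: [-1.7, 1.8, 5.4]
width: 13.2
```

Call:
drive_tool --deltas '[{"dr": [0,0,0],"dp": [0,0,0],"hand": 8},{"dr": [0,0,0],"dp": [0,0,0],"hand": 4},{"dr": [0,0,0],"dp": [0,0,0],"hand": 0},{"dr": [0,0,0],"dp": [0,0,0],"hand": 0}]'

```text
time: 10.1
eef_pos: [495.1, -284.8, 69.3]
tool_rot: [0.614, 0.351, -0.613, 0.351]
force: [-1.3, 1.9, 6.1]
width: 13.3
```

Call:
drive_tool --deltas '[{"dr": [0,0,0],"dp": [-1,0,0],"hand": 0},{"dr": [0,0,0],"dp": [-3,0,0],"hand": 0},{"dr": [0,0,0],"dp": [-6,0,0],"hand": 0},{"dr": [0,0,0],"dp": [-10,0,0],"hand": 0},{"dr": [0,0,0],"dp": [-14,0,0],"hand": 0},{"dr": [0,0,0],"dp": [-18,0,0],"hand": 0},{"dr": [0,0,0],"dp": [-21,0,0],"hand": 0},{"dr": [0,0,0],"dp": [-23,0,0],"hand": 0},{"dr": [0,0,0],"dp": [-24,0,0],"hand": 0},{"dr": [0,0,0],"dp": [-24,0,0],"hand": 0}]'

```text
time: 11.1
eef_pos: [495.2, -284.8, 92.9]
tool_rot: [0.614, 0.351, -0.614, 0.351]
force: [-0.5, -0.5, -2.5]
width: 13.8
```

```bash
cat > pad.py <<'E'
from h import *
for c in ('side','scene'):
    i=env.camera_info(c); im,d=env.camera(c); save(c+sys.argv[1]+'.png',im)
    marks(c,['ball_center'])
    for m in env.silhouettes('pad_top',c)[:2]:
        k=cv2.findContours(m['mask'].astype(np.uint8),0,2)[0]; k=max(k,key=cv2.contourArea)
        P=np.array([atz(i,u,v,12)[:2] for u,v in k[:,0]],np.float32); r=cv2.minAreaRect(P)
        print(c,'pad',m['conf'],r)
    # bright glowing panel
print(env.read_state()['eef_pos'],env.read_state()['force'],R.from_quat(env.read_state()['tool_rot']).as_matrix())
a=cv2.imread('pics/side%s.png'%sys.argv[1])
cv2.imwrite('pics/s%s.png'%sys.argv[1],cv2.resize(a[140:400,180:500],(738,600)))
E
python3 pad.py 2
```

```text
side ball_center 0.64 px 270 340 [ 493.298 -270.476   24.   ]
side pad 0.79 ((636.184326171875, -8.461532592773438), (198.41220092773438, 100.8542709350586), 85.89519500732422)
side pad 0.25 ((513.498779296875, -244.28475952148438), (208.35305786132812, 124.57750701904297), 59.87672805786133)
scene ball_center 0.53 px 156 320 [ 480.125 -280.848   24.   ]
scene pad 0.68 ((571.66943359375, 6.6435394287109375), (184.34793090820312, 241.2095184326172), 85.48556518554688)
[ 495.033 -284.798   92.636] [ 0.948 -0.749 -2.819] [[-0.     0.863 -0.506]
 [ 0.    -0.506 -0.863]
 [-1.    -0.     0.   ]]
```

View pics/s2.png

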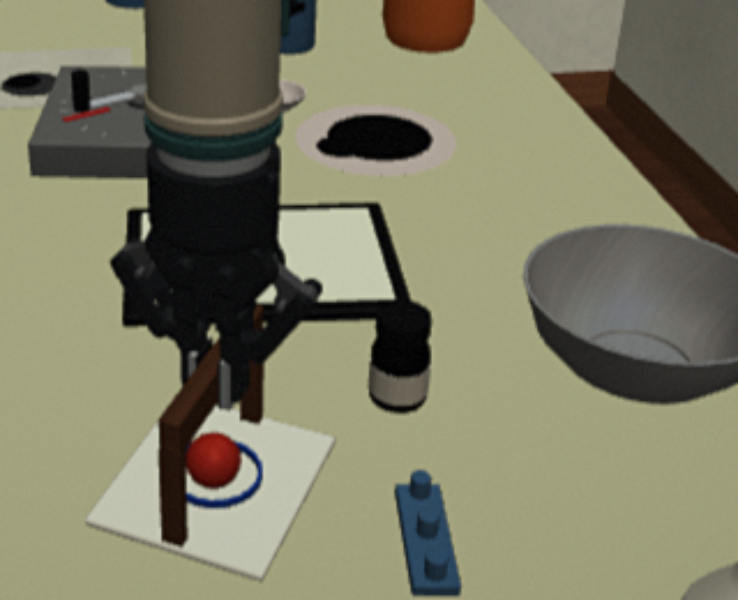

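```bash
python3 - <<'E'
from h import *
for c,(u0,v0) in (('side',(289,249)),('scene',(279,229))):
    g=cv2.imread(f'pics/{c}1.png'); i=env.camera_info(c)
    m=np.zeros((422,562),np.uint8); cv2.floodFill(g,m,(u0,v0),(0,0,255),(6,)*3,(6,)*3,4|(1<<8))
    k=max(cv2.findContours(m[1:-1,1:-1],0,2)[0],key=cv2.contourArea)
    print(c,cv2.minAreaRect(np.array([atz(i,u,v,12)[:2] for u,v in k[:,0]],np.float32)))
print(delta([571,6.5,181]))
E
```

```text
side ((569.1864624023438, 6.728904724121094), (145.89614868164062, 209.85110473632812), 85.74654388427734)
scene ((570.0012817382812, 10.68817138671875), (147.7450408935547, 207.31790161132812), 85.65235137939453)
[ -88.344  -81.914 -289.688]
```

Call:
drive_tool --deltas '[{"dr": [0,0,0],"dp": [-1,0,0],"hand": 0},{"dr": [0,0,0],"dp": [-4,0,0],"hand": 0},{"dr": [0,0,0],"dp": [-9,0,0],"hand": 0},{"dr": [0,0,0],"dp": [-16,0,0],"hand": 0},{"dr": [0,0,0],"dp": [-25,0,0],"hand": 0},{"dr": [0,0,0],"dp": [-34,0,0],"hand": 0},{"dr": [0,0,0],"dp": [-43,0,0],"hand": 0},{"dr": [0,0,0],"dp": [-52,0,0],"hand": 0},{"dr": [0,0,0],"dp": [-60,0,0],"hand": 0},{"dr": [0,0,0],"dp": [-67,0,0],"hand": 0}]'

```text
time: 12.4
eef_pos: [495.2, -284.9, 160.6]
tool_rot: [0.614, 0.351, -0.614, 0.352]
force: [0.8, 0.3, -2.9]
width: 13.2
```

Call:
drive_tool --deltas '[{"dr": [0,0,0],"dp": [-6,0,-1],"hand": 0},{"dr": [0,0,0],"dp": [-11,-1,-3],"hand": 0},{"dr": [0,0,0],"dp": [-15,-2,-6],"hand": 0},{"dr": [0,0,0],"dp": [-18,-3,-10],"hand": 0},{"dr": [0,0,0],"dp": [-20,-4,-14.5],"hand": 0},{"dr": [0,0,0],"dp": [-21,-5.8,-20],"hand": 0},{"dr": [0,0,0],"dp": [-21,-7.7,-27],"hand": 0},{"dr": [0,0,0],"dp": [-21,-9.9,-34.6],"hand": 0},{"dr": [0,0,0],"dp": [-21,-12.4,-43.3],"hand": 0},{"dr": [0,0,0],"dp": [-21,-15.1,-52.9],"hand": 0}]'

```text
time: 13.4
eef_pos: [509.0, -230.7, 180.7]
tool_rot: [-0.614, -0.352, 0.614, -0.351]
force: [-0.4, -0.2, -3.6]
width: 13.3
```

Call:
drive_tool --deltas '[{"dr": [0,0,0],"dp": [0,-2.75,-9.6],"hand": 0},{"dr": [0,0,0],"dp": [0,-5.5,-19.2],"hand": 0},{"dr": [0,0,0],"dp": [0,-8.25,-28.8],"hand": 0},{"dr": [0,0,0],"dp": [0,-11,-38.4],"hand": 0},{"dr": [0,0,0],"dp": [0,-13.75,-48],"hand": 0},{"dr": [0,0,0],"dp": [0,-16.5,-57.6],"hand": 0},{"dr": [0,0,0],"dp": [0,-19.25,-67.2],"hand": 0},{"dr": [0,0,0],"dp": [0,-22,-76.8],"hand": 0},{"dr": [0,0,0],"dp": [0,-24.75,-86.4],"hand": 0},{"dr": [0,0,0],"dp": [0,-27.5,-96],"hand": 0}]'

```text
time: 14.4
eef_pos: [533.9, -134.1, 180.8]
tool_rot: [0.614, 0.351, -0.614, 0.351]
force: [0.8, -0.2, -3.2]
width: 13.1
```

Call:
drive_tool --deltas '[{"dr": [0,0,0],"dp": [0,-2.75,-9.6],"hand": 0},{"dr": [0,0,0],"dp": [0,-5.5,-19.2],"hand": 0},{"dr": [0,0,0],"dp": [0,-8.25,-28.8],"hand": 0},{"dr": [0,0,0],"dp": [0,-11,-38.4],"hand": 0},{"dr": [0,0,0],"dp": [0,-13.75,-48],"hand": 0},{"dr": [0,0,0],"dp": [0,-16.25,-56.8],"hand": 0},{"dr": [0,0,0],"dp": [0,-18.5,-64.6],"hand": 0},{"dr": [0,0,0],"dp": [0,-20.4,-71.3],"hand": 0},{"dr": [0,0,0],"dp": [0,-22,-77],"hand": 0},{"dr": [0,0,0],"dp": [0,-23.4,-81.8],"hand": 0}]'

```text
time: 15.4
eef_pos: [555.0, -52.1, 180.8]
tool_rot: [-0.614, -0.351, 0.614, -0.351]
force: [0.1, 0.1, -3.2]
width: 13.3
```

Call:
drive_tool --deltas '[{"dr": [0,0,0],"dp": [0,-1.2,-4.3],"hand": 0},{"dr": [0,0,0],"dp": [0,-2.4,-8.4],"hand": 0},{"dr": [0,0,0],"dp": [0,-3.5,-12.4],"hand": 0},{"dr": [0,0,0],"dp": [0,-4.5,-15.8],"hand": 0},{"dr": [0,0,0],"dp": [0,-5.3,-18.6],"hand": 0},{"dr": [0,0,0],"dp": [0,-5.9,-20.6],"hand": 0},{"dr": [0,0,0],"dp": [0,-6.4,-22.3],"hand": 0},{"dr": [0,0,0],"dp": [0,-6.7,-23.4],"hand": 0},{"dr": [0,0,0],"dp": [0,-6.9,-24.1],"hand": 0},{"dr": [0,0,0],"dp": [0,-6.9,-24.1],"hand": 0}]'

```text
time: 16.4
eef_pos: [561.2, -28.2, 180.8]
tool_rot: [0.614, 0.351, -0.614, 0.351]
force: [0.4, -0.3, -2.8]
width: 13.2
```

```bash
python3 - <<'E'
from h import *
print(delta([570.2,7.5,181]),env.read_state()['qpos'])
E
```

```text
[ -0.211 -10.278 -35.304] [-0.26   0.596  0.402  1.829 -0.318  0.78  -0.222]
```

Call:
drive_tool --deltas '[{"dr": [0,0,0],"dp": [0,-0.3,-1],"hand": 0},{"dr": [0,0,0],"dp": [0,-0.9,-3],"hand": 0},{"dr": [0,0,0],"dp": [0,-1.8,-6],"hand": 0},{"dr": [0,0,0],"dp": [0,-3,-10.5],"hand": 0},{"dr": [0,0,0],"dp": [0,-4.4,-15.5],"hand": 0},{"dr": [0,0,0],"dp": [0,-5.8,-20.5],"hand": 0},{"dr": [0,0,0],"dp": [0,-7.2,-25],"hand": 0},{"dr": [0,0,0],"dp": [0,-8.4,-29],"hand": 0},{"dr": [0,0,0],"dp": [0,-9.3,-32],"hand": 0},{"dr": [0,0,0],"dp": [0,-9.9,-34],"hand": 0}]'

```text
time: 17.4
eef_pos: [569.9, 6.5, 180.8]
tool_rot: [-0.614, -0.352, 0.614, -0.351]
force: [-0.1, -0.1, -2.9]
width: 13.0
```

Call:
drive_tool --deltas '[{"dr": [0,0,0],"dp": [0,-0.3,-0.9],"hand": 0},{"dr": [0,0,0],"dp": [0,-0.4,-1.3],"hand": 0},{"dr": [0,0,0],"dp": [0,-0.4,-1.3],"hand": 0},{"dr": [0,0,0],"dp": [0,-0.4,-1.3],"hand": 0},{"dr": [0,0,0],"dp": [0,-0.4,-1.3],"hand": 0},{"dr": [0,0,0],"dp": [0,-0.4,-1.3],"hand": 0},{"dr": [0,0,0],"dp": [0,-0.4,-1.3],"hand": 0},{"dr": [0,0,0],"dp": [0,-0.4,-1.3],"hand": 0}]'

```text
time: 18.2
eef_pos: [570.2, 7.5, 180.8]
tool_rot: [-0.614, -0.351, 0.614, -0.351]
force: [-0.7, 0.4, -3.6]
width: 13.2
```

```bash
python3 - <<'E'
from h import *
s=env.read_state();print(s['time'],s['eef_pos'],s['force'],s['joint_velocities'],delta([570.2,7.5,181]),R.from_quat(s['tool_rot']).as_matrix()[:,0])
ims=[]
for c in ('side','scene'):
    i=env.camera_info(c);im,d=env.camera(c);save(c+'9.png',im)
    M=R.from_quat(i['orientation']).as_matrix(); v,u=np.mgrid[:420,:560]
    W=np.stack([(u-i['cx'])/i['fx']*d,(v-i['cy'])/i['fy']*d,d],-1)@M.T+i['eye']
    k=(d>0)&(abs(W[...,2]-118)<8)&(np.hypot(W[...,0]-570,W[...,1]-7)<95)&(im.min(2)>110)
    P=W[k]; A=np.c_[P[:,0]-570,P[:,1]-7,np.ones(len(P))]; co=np.linalg.lstsq(A,P[:,2],rcond=None)[0]
    print(c,k.sum(),'tilt deg',np.degrees(co[:2]),'floor z',co[2],cv2.minAreaRect(P[:,:2].astype(np.float32)))
    r=(im[...,0]>90)&(im[...,1]<60)&(d>0)&(np.hypot(W[...,0]-570,W[...,1]-7)<95); print('ball surf',np.median(W[r],0),r.sum())
    p=M.T@(np.array([570,7,130])-i['eye']); a,b=int(i['cx']+i['fx']*p[0]/p[2]),int(i['cy']+i['fy']*p[1]/p[2])
    ims.append(cv2.resize(im[b-100:b+100,a-130:a+130],(400,308),interpolation=cv2.INTER_CUBIC)); ims.append(cv2.resize(im,(400,300-8)))
save('m9.png',np.vstack([np.hstack([ims[0],ims[2]]),np.hstack([ims[1],ims[3]])]))
E
```

```text
18.2 [570.165   7.464 180.798] [-0.658  0.408 -3.57 ] [-0.001 -0.    -0.001  0.001 -0.001 -0.002 -0.   ] [-0.202  0.012 -0.049] [-0.  0. -1.]
side 1310 tilt deg [ 0.02  -0.076] floor z 115.24796003075681 ((569.805419921875, 4.5419769287109375), (138.0633087158203, 119.11632537841797), 60.06523132324219)
ball surf [566.653 -10.823 145.435] 132
scene 1992 tilt deg [ 0.096 -0.074] floor z 116.7579413790202 ((570.67578125, 7.6010589599609375), (133.93592834472656, 117.9075698852539), 59.11470413208008)
ball surf [570.727  -4.058 150.138] 100
```

View pics/m9.png

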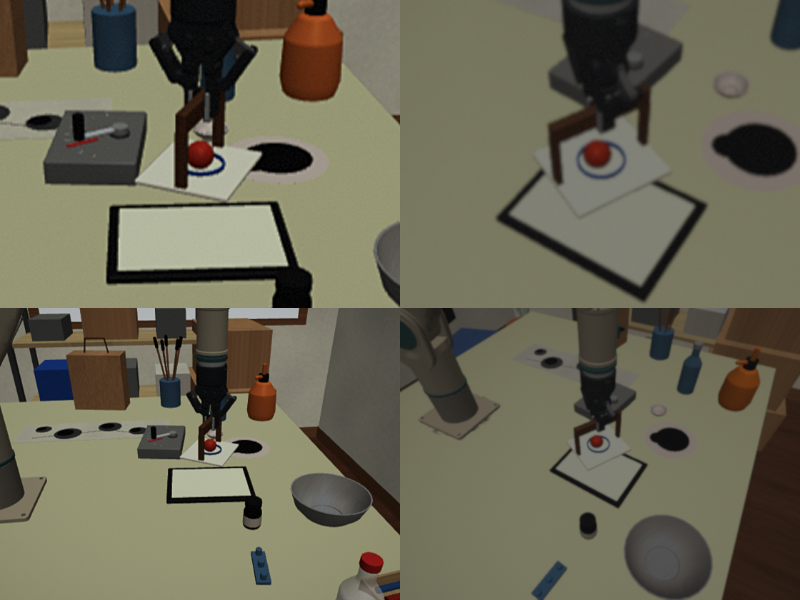

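```bash
python3 -c "
from station import env
print(env.close_job())"
```

```text
the job is handed in; nothing more can be done
None
```

I turned the lever to the red pointer. I then lifted the tray by its handle, carried it gently to the light pad and handed the job in while still holding it there. The clock read about 18 s; `env.close_job()` gives no verdict.

**Lever:**
- I turned it about 79°. In the wrist picture after I let go, the arm's direction is within about 0.2° of the pointer's, with about 0.9 mm between the two lines. I put the angle error at under 1°.
- The last side view shows the lever still over the pointer.

**Tray:**
- **Position:** The TCP is at (570.2, 7.5), at rest. The pad centre I used is (570.2, 7.5). Two pictures gave (569.2, 6.7) and (570.0, 10.7), so the camera estimates disagree by up to about 4 mm.
- **Level:** The tilt measured from depth is about 0.1° or less.
- **Height:** From where I gripped it, the underside should be about 99–100 mm above the pad. The depth readings give about 97–99 mm.
- **Ball:** It is inside the blue ring in both final views. I did not touch it.

**Other objects:** In the final views the plate, bottle, brush rest and dish look where they were. I did not measure their positions again.

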